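Click the warmer on under the rice bowl, the empty one off

ROBOT

A 7-joint arm with a two-finger parallel gripper is mounted at the origin on a cart in front of the work surface, level with it; the furniture and walls round the work are solid. World frame = base frame: x ahead of the robot, y to its left, z up, the work surface at z = 0. Lengths are in m, angles in degrees, forces in N, time in s.
With the tool pointing down it reaches from about 0.425 to 1.025 m from the base axis. Payload 3.6 kg.
Tool frame: the origin (TCP) lies at the very end of the fingers, on their centre line; the grasp point (between the pads) lies 19 mm behind it; z points along the fingers, y is the line along which they close (so a half turn about z gives the same grasp; the last joint's range is limited). The gripper opens to 85 mm and grips with 20 to 120 N. Pads are 22 mm wide; open, the fingers measure 114 mm over their backs; the gripper's body (76 mm by 85 mm) begins 54 mm behind the grasp point. The pads swing forward as they close: fully open they stand 13 mm farther back than shut.
Start: joints at [-78.81, 33.873, 2.773, 92.16, -1.908, 54.013, -1.931], TCP at [0.206, 0.695, 0.231] pointing down, gripper open.
Joint ranges: [-153.93, 153.93], [-27.13, 128.08], [-72.61, 78.16], [10.71, 143.7], [-87.88, 267.88], [4.46, 118.87], [-176.78, 176.78]. Speed limits (degrees/s): [147.25, 147.25, 180, 180, 180, 180, 180].

INTERFACE

Orientations are given as [roll, pitch, yaw] about the fixed x, y, z axes, in that order (R = Rz(yaw) Ry(pitch) Rx(roll)).
In Python, from cell import get_obs, vision, workorder gives the robot as it stands. The module is installed in compiled form; this text tells all that it offers.
- The arm moves only by the tool servo_tool, never from a script. Its argument "series" is one flat list of numbers, 6 for each row, row after row: the shift along the world's x, y, z in cm, then the turn, a rotation vector about the world's x, y, z in degrees. A call has 1 to 8 rows; each row shifts and turns the commanded pose from where the row before left it; what a row does not reach is not made up. A row lasts 1/12 s, in which the tool goes at most 41.7 mm and 7.16 degrees, less where a joint would pass 70% of its speed; a pose out of reach is approached as far as the arm can. A call is refused whole if a number of a shift passes 4.17 or a number of a turn 7.16, either way. A call with a gripper value outside its range is refused whole. "fingers" is the finger opening in cm, from 0 to 8.54, set as the call begins (left out, the last holds). The fingers move at their own pace and stop on an object; "newtons" is the grip in N (left out, the last holds). Time passes only in rows, so rows that do not move let the fingers close. It gives the time, the measured TCP pose, the force, the opening and the grip force at its end, in the units of the state.
- get_obs(): the state, without advancing time (a new reading comes with each control period).
- vision.get_image(name): name is "side" or "top" or "wrist"; returns a dict with "color" (480x640x3 uint8, blue, green, red), "vertical_fov" (degrees; the focal length in pixels is half the picture's height over the tangent of half this angle, whatever the lens; pixels are square), "cx", "cy" (the principal point, pixels), "R" (3x3) and "t" (3): a world point X has camera coordinates R X + t; the wrist camera has in their place "mount" (4x4, takes a point from camera to tool coordinates, whose origin is the TCP and whose axes are the flange's). Camera axes: x right, y down, z forward; pixel columns grow to the right and rows downward; lengths in m; the calibration is good to about 2 mm. A picture is of the moment at which its call begins: read the wrist's pose just before it. There is no depth.
- workorder.hand_in(): hands the job in; it is judged then, once.
The state is a dict: "clock": time; "joint_pos": joint angles; "qvel": joint speeds; "effort": joint torques, N m; "tool_pos": TCP position; "orientation": TCP orientation; "contact_force": force on the tool from outside, world axes, zero at the start; "ft_torque": the same for the moment, N m; "grip_width": opening from 0.0 (shut) to 1.0 (fully open); "grip_force": force on a finger pad.
Only numpy, scipy, OpenCV 4.12 (cv2) and the standard library are available. Lean on these libraries where they do the work, as an engineer would, in place of code of your own. Each camera call takes 0.05 s, during which the arm holds its last target. There are 200 camera calls.

TASK

The rice bowl now stands on the other food warmer. Turn the big knurled dial of the warmer under the rice bowl one click clockwise, from the white off mark to the yellow mark, and turn the dial of the empty warmer one click back anticlockwise, from yellow to the white off mark. The dials are too wide to grip: rest a fingertip on the knurled top or rim and drag it round until it clicks, then leave both dials resting at their marks, and do not lift or shift the bowl or anything else.

Things in the scene. Friction and masses are not known exactly. Their poses are not given: they have to be found in the camera images.
- rice_dial (a joint): click dial of the warmer with the rice bowl (starts at 0). Value in rad: 0 with its white pointer line at the white mark (off), growing clockwise seen from above. A spring pulls it to rest at the nearest of 0, 0.70 and 1.40 (white, yellow, red mark, 40 degrees apart); about 0.055 N m takes it over the hump half-way; end stops lie just beyond the first and last
- empty_dial (a joint): click dial of the warmer with nothing on its plate (starts at 0.70, the yellow mark). Same dial, values and behaviour as rice_dial
- rice_dial_top (a point): centre of the flat top of the rice warmer's dial, on its vertical turning axis, 76 mm above the table. Dial: black rubber, 96 mm across, 22 mm tall, top and rim knurled, smooth grey centre disc 48 mm across; pressed down with 4 to 10 N, a fingertip's friction drags it round. The point's axes are fixed to the warmer, not the dial: x towards the plate, y left, z up
- empty_dial_top (a point): the same point on the empty warmer's dial (an equal dial, 76 mm above the table)
- rice_warmer: warmer with the bowl: white box, grey top 51 mm high, 285 (x) x 170 (y) mm, fixed to the table. Origin: centre of its underside. Dial axis at x = -80 mm, round dark plate (148 mm across, top at 62 mm) at x = +62 mm. Seen from the dial axis the marks lie at 40 (white), 0 (yellow), -40 (red) degrees from x, anticlockwise from above
- empty_warmer: the warmer with nothing on its plate, otherwise equal to rice_warmer. Either one may stand on the left or on the right
- rice_warmer_plate (a point): centre of the top of the dark plate under the rice bowl, 62 mm above the table
- rice_bowl: white bowl of rice, 144 mm across the rim, 57 mm tall, loose on the plate; origin at the centre of its underside, so its rim is 119 mm above the table
- mandarin: mandarin, 58 mm across; origin at its underside
- spice_jar: glass spice jar with red cap, 45 mm across and 106 mm tall; origin at the centre of the underside
Not all that is in view belongs to the job. Leave any red look-alike of the rice_bowl alone.

How it is judged:
By the outcome, as a careful person would: the job done as asked, in the order asked, and still so for the second after the job is handed in, with the robot touching nothing.
It also fails if it takes over 48 s, if anything falls off the work surface, if the arm or the gripper's body presses on something with over 40 N, if the wrist force passes 120 N, or if a joint passes its speed limit or range.

## Working session

There is one attempt and no reset: what is moved stays moved. The work goes in short steps, Python scripts to look and compute and a tool call to move; the robot and the scene stay as the last step left them, time stands still between calls to the robot, and variables do not carry over. Pictures are saved under pics/ and viewed, at most 10 in all, crops included, and the job is handed in when it is done.

Besides the shell and the picture viewer there is one more tool, called after "Emit:" by a JSON object that holds its "method" and its "body". servo_tool: Moves the arm, as the interface text tells. Its arguments: {"type":"object","properties":{"series":{"type":"array"},"fingers":{"type":"number"},"newtons":{"type":"number"}},"required":["series"]}

```bash
mkdir -p pics; python3 - <<'E'
from cell import get_obs, vision
import cv2,pickle
o=get_obs(); print(o)
for n in("top","side"):
    d=vision.get_image(n); cv2.imwrite(f"pics/{n}0.png",d["color"]); pickle.dump(d,open(f"{n}.pkl","wb")); print(n,d["vertical_fov"],d["cx"],d["cy"],d["R"],d["t"])
E
```

```text
{'clock': 0.0, 'joint_pos': array([-78.80963379,  33.92471832,   2.77043164,  92.23827017,
        -1.90759582,  54.01343687,  -1.93153467]), 'qvel': array([ 0.05243886, -0.00927332, -0.04024703,  0.11825272, -0.09029991,
       -0.10221787,  0.02290541]), 'effort': array([-1.04238636e-03, -5.48709440e+01,  1.54644370e+00, -1.98126662e+01,
        9.45747248e-03,  8.85098154e-03, -1.36938546e-06]), 'tool_pos': array([0.20627447, 0.6941504 , 0.23014288]), 'orientation': array([-1.79870057e+02,  9.26697867e-03,  1.63454048e+02]), 'contact_force': array([ 0.41519703, -0.57101093,  0.30558966]), 'ft_torque': array([ 0.01944993, -0.01472381,  0.02788615]), 'grip_force': 0.0, 'grip_width': 1.002602505886524}
top 50.713460131796765 314.4837170707935 242.54939140953505 [[ 0.01401721 -0.99989771 -0.00284318]
 [-0.99105676 -0.01351579 -0.13275473]
 [ 0.13270273  0.00467861 -0.99114484]] [-0.04362873  0.52980654  1.37604221]
side 55.04401316147523 325.0832020902052 243.8990364537081 [[-0.9999207   0.00999357 -0.00766252]
 [ 0.01245221  0.69388134 -0.71998169]
 [-0.00187831 -0.72002001 -0.69395076]] [0.51008103 0.07188138 1.20503747]
```

View pics/top0.png

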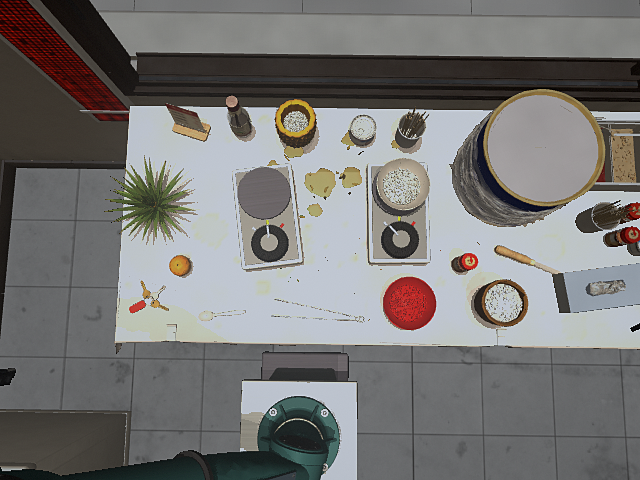

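View pics/side0.png

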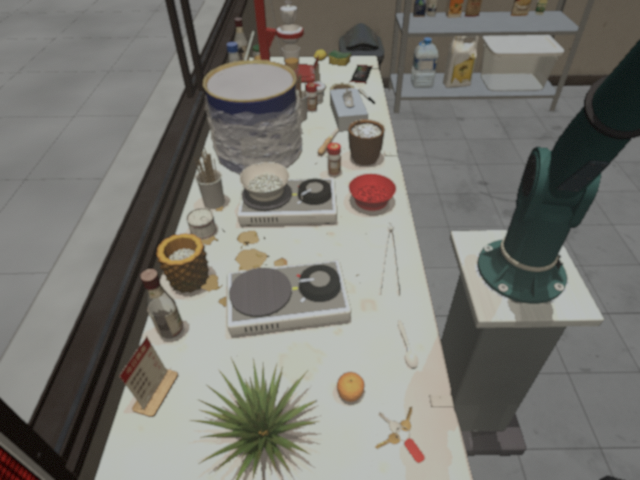

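The top view shows two warmers. The left one has an empty plate at (264,192) and its dial at (269,242). The right one has the rice bowl at (402,186) and its dial at (400,239). The red bowl at (409,303) and the brown cup of rice at (501,302) are not on warmers. I'll confirm this in an enlarged crop.

```bash
cat > h.py <<'E'
import numpy as np
def ray(d,u,v,z):
    f=240/np.tan(np.radians(d["vertical_fov"]/2)); R=d["R"];c=-R.T@d["t"]
    r=R.T@np.array([(u-d["cx"])/f,(v-d["cy"])/f,1]); return c+r*(z-c[2])/r[2]
def proj(d,X):
    f=240/np.tan(np.radians(d["vertical_fov"]/2)); p=d["R"]@np.array(X)+d["t"]; return p[:2]/p[2]*f+[d["cx"],d["cy"]]
E
python3 - <<'E'
import pickle,cv2
from h import *
d=pickle.load(open("top.pkl","rb"))
c=d["color"]
cv2.imwrite("pics/crop.png",cv2.resize(np.hstack([c[155:275,225:310],c[155:275,360:440]]),None,fx=4.8,fy=4.8,interpolation=cv2.INTER_CUBIC))
for u,v in((269,242),(400,239)): print(ray(d,u,v,.076))
E
```

```text
[0.5247261  0.08663102 0.076     ]
[ 0.53775389 -0.26781511  0.076     ]
```

View pics/crop.png

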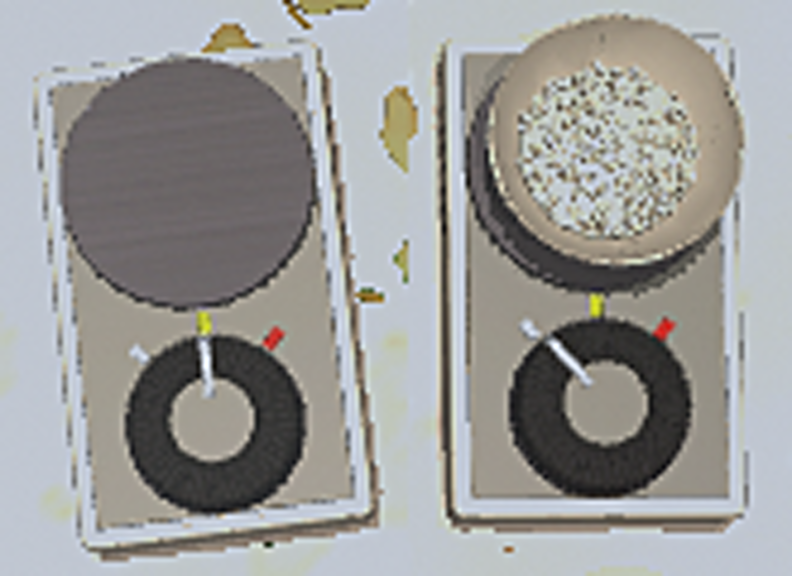

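The crop confirms it: the rice warmer is on the right, with its pointer at white, and the empty warmer is on the left, with its pointer at yellow. The dial centres are about (401.1,239) for rice and (269.3,242.3) for empty. I'll set off with the fingers shut, raised, and clear of the plant.

Emit:
{"method": "servo_tool", "body": {"series": [1.65,-3.3,0.8,0,0,0,1.65,-3.3,0.8,0,0,0,1.65,-3.3,0.8,0,0,0,1.65,-3.3,0.8,0,0,0,1.65,-3.3,0.8,0,0,0,1.65,-3.3,0.8,0,0,0,1.65,-3.3,0.8,0,0,0,1.65,-3.3,0.8,0,0,0], "fingers": 0, "newtons": 40}}

```text
clock: 0.77
tool_pos: [0.3388, 0.4289, 0.2953]
orientation: [-180.0, -0.0, 163.5]
contact_force: [1.2, -0.6, -0.1]
grip_width: 0.004
grip_force: 0.0
```

```bash
python3 - <<'E'
import pickle
from h import *
d=pickle.load(open("top.pkl","rb"));s=pickle.load(open("side.pkl","rb"))
e=ray(d,269.3,242.3,.076);r=ray(d,401.1,239,.076)
pe=ray(d,264.4,193.1,.062)
print("empty",e,"rice",r,"plate",pe,"side px",proj(s,e),proj(s,r))
v=pe-e;print(np.hypot(*v[:2]),np.degrees(np.arctan2(v[1],v[0])))
# rice yellow mark crop (596,305)
a=ray(d,360+(596/4.8-85),155+305/4.8,.051); v=a-r; print(np.hypot(*v[:2]),np.degrees(np.arctan2(v[1],v[0])))
E
```

```text
empty [0.52391806 0.08579768 0.076     ] rice [ 0.53779441 -0.27079093  0.076     ] plate [0.66309854 0.10425957 0.062     ] side px [319.36742511 279.0804836 ] [314.49095067 187.77610006]
0.14039960102856314 7.556010512672279
0.06079191290010987 0.6254821417250085
```

Emit:
{"method": "servo_tool", "body": {"series": [1.5,-3.5,0,0,0,2,1.5,-3.5,0,0,0,2,1.5,-3.5,0,0,0,2,1.5,-3.5,0,0,0,2,1.5,-3.5,0,0,0,2,1.5,-3.5,0,0,0,2,1.5,-3.5,0,0,0,2,1.5,-3.5,0,0,0,2]}}

```text
clock: 1.43
tool_pos: [0.4585, 0.149, 0.2952]
orientation: [-180.0, -0.0, 179.6]
contact_force: [0.5, 0.4, -0.1]
grip_width: -0.001
grip_force: 0.0
```

Emit:
{"method": "servo_tool", "body": {"series": [0.5,-3.9,0,0,0,2,0.5,-3.9,0,0,0,2,0.5,-3.9,0,0,0,2,0.5,-3.9,0,0,0,2,0.5,-3.9,0,0,0,2,0.5,-3.9,0,0,0,2,0.5,-3.9,0,0,0,2,0.5,-3.9,0,0,0,2]}}

```text
clock: 2.1
tool_pos: [0.498, -0.1628, 0.2951]
orientation: [180.0, -0.0, -164.4]
contact_force: [1.1, 0.2, 0.3]
grip_width: 0.001
grip_force: 0.0
```

Emit:
{"method": "servo_tool", "body": {"series": [0.08,-1.53,-2.1,0,0,0.9,0.08,-1.53,-2.1,0,0,0.9,0.08,-1.53,-2.1,0,0,0.9,0.08,-1.53,-2.1,0,0,0.9,0.08,-1.53,-2.1,0,0,0.9,0.08,-1.53,-2.1,0,0,0.9,0.08,-1.53,-2.1,0,0,0.9,0.08,-1.53,-2.1,0,0,0.9]}}

```text
clock: 2.77
tool_pos: [0.5046, -0.2839, 0.1259]
orientation: [180.0, -0.0, -157.3]
contact_force: [0.7, -0.1, 0.1]
grip_width: -0.002
grip_force: 0.0
```

```bash
python3 - <<'E'
from cell import get_obs, vision
import cv2,pickle
from scipy.spatial.transform import Rotation as Ro
from h import *
o=get_obs(); d=vision.get_image("wrist"); cv2.imwrite("pics/w1.png",d["color"])
print(o["tool_pos"],o["joint_pos"],d["mount"])
T=np.eye(4);T[:3,:3]=Ro.from_euler("xyz",o["orientation"],degrees=True).as_matrix();T[:3,3]=o["tool_pos"]
M=np.linalg.inv(T@d["mount"]);d["R"]=M[:3,:3];d["t"]=M[:3,3];pickle.dump(d,open("w1.pkl","wb"))
print(proj(d,[.5378,-.2708,.076]))
E
```

```text
[ 0.50460967 -0.28390703  0.12591581] [ 16.19690784  32.18314374  12.0771409  116.13910653 -11.86183256
  32.85452688 149.18373684] [[ 1.90346076e-06 -9.52510262e-01 -3.04506486e-01  7.84308243e-02]
 [ 9.99999947e-01 -9.72313070e-05  3.10394959e-04  1.20944674e-04]
 [-3.25261948e-04 -3.04506471e-01  9.52510212e-01 -1.43386002e-01]
 [ 0.00000000e+00  0.00000000e+00  0.00000000e+00  1.00000000e+00]]
[318.85602946 329.93304511]
```

View pics/w1.png

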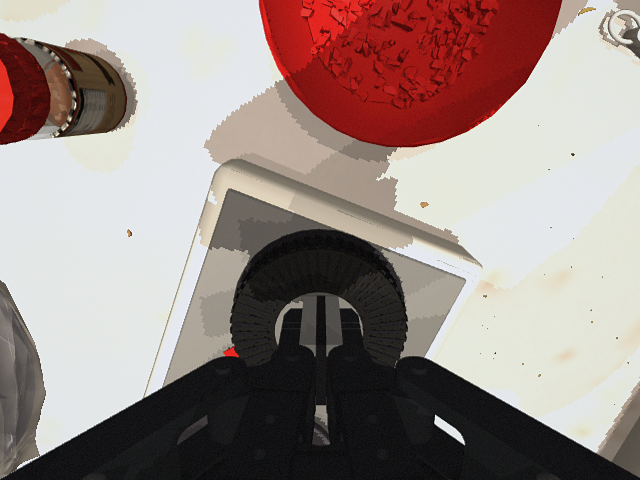

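The wrist view shows the dial's grey disc centred at u≈319, v≈330, which matches the prediction. The fingertips are over the near part of the ring. I'll lower to contact.

Emit:
{"method": "servo_tool", "body": {"series": [0,0,-2,0,0,0,0,0,-1.5,0,0,0,0,0,-1,0,0,0,0,0,-0.3,0,0,0,0,0,-0.1,0,0,0,0,0,0,0,0,0]}}

```text
clock: 3.32
tool_pos: [0.5052, -0.2833, 0.0787]
orientation: [-180.0, 0.0, -157.3]
contact_force: [0.5, 0.3, 0.6]
grip_width: 0.002
grip_force: 0.0
```

Emit:
{"method": "servo_tool", "body": {"series": [0,0,-0.1,0,0,0,0,0,0,0,0,0]}}

```text
clock: 3.48
tool_pos: [0.5054, -0.2836, 0.0781]
orientation: [-179.9, 0.1, -157.3]
contact_force: [1.1, -0.1, 0.3]
grip_width: -0.001
grip_force: 0.0
```

Emit:
{"method": "servo_tool", "body": {"series": [0,0,-0.15,0,0,0,0,0,0,0,0,0]}}

```text
clock: 3.65
tool_pos: [0.5051, -0.2835, 0.0761]
orientation: [-180.0, 0.0, -157.3]
contact_force: [0.1, 0.4, 0.8]
grip_width: 0.005
grip_force: 0.6
```

Emit:
{"method": "servo_tool", "body": {"series": [0,0,-0.1,0,0,0,0,0,0,0,0,0]}}

```text
clock: 3.82
tool_pos: [0.5053, -0.284, 0.0761]
orientation: [-179.9, 0.1, -157.4]
contact_force: [-1.4, 1.5, 8.2]
grip_width: -0.004
grip_force: 3.9
```

Emit:
{"method": "servo_tool", "body": {"series": [-0.11,0.32,0,0,0,-5.5,-0.08,0.33,0,0,0,-5.5,-0.05,0.33,0,0,0,-5.5]}}

```text
clock: 4.07
tool_pos: [0.5032, -0.2753, 0.0761]
orientation: [-179.8, 0.1, -174.2]
contact_force: [-0.2, -1.3, 5.3]
grip_width: -0.002
grip_force: 2.7
```

Emit:
{"method": "servo_tool", "body": {"series": [-0.02,0.34,-0.02,0,0,-5.5,0.02,0.34,0,0,0,-5.5,0.05,0.33,0,0,0,-5.5,0.08,0.33,0,0,0,-5.5,0.11,0.32,0,0,0,-5.5]}}

```text
clock: 4.48
tool_pos: [0.5053, -0.2579, 0.0761]
orientation: [-180.0, 0.1, 158.3]
contact_force: [-1.2, 0.2, 8.0]
grip_width: 0.002
grip_force: 4.2
```

Emit:
{"method": "servo_tool", "body": {"series": [0,0,0.5,0,0,0,0,0,1,0,0,0,0,0,2,0,0,0,0,0,3,0,0,0,0,0,3,0,0,0,-1,1.5,3,0,0,0,-1,3,3,0,0,0,0,3,2,0,0,0]}}

```text
clock: 5.15
tool_pos: [0.4834, -0.1851, 0.251]
orientation: [-180.0, 0.1, 158.4]
contact_force: [0.2, 0.5, 0.4]
grip_width: -0.0
grip_force: 0.0
```

```bash
python3 - <<'E'
from cell import get_obs, vision
import cv2
c=vision.get_image("top")["color"]
cv2.imwrite("pics/t2.png",cv2.resize(c[155:275,225:440],None,fx=3.7,fy=3.7,interpolation=cv2.INTER_CUBIC))
E
```

```text
(no output)
```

View pics/t2.png

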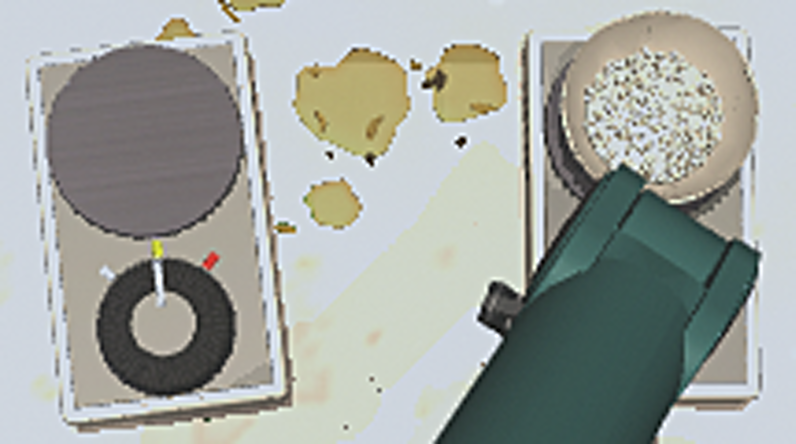

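The arm hides the rice dial in this view. I'll move over to the empty dial and look again.

Emit:
{"method": "servo_tool", "body": {"series": [0.08,3.5,-0.5,0,0,0.8,0.08,3.5,-0.5,0,0,0.8,0.08,3.5,-0.5,0,0,0.8,0.08,3.5,-0.5,0,0,0.8,0.08,3.5,-0.5,0,0,0.8,0.08,3.5,-0.5,0,0,0.8,0.08,3.5,-0.5,0,0,0.8,0.08,3.5,-0.5,0,0,0.8]}}

```text
clock: 5.87
tool_pos: [0.4916, 0.098, 0.2086]
orientation: [180.0, 0.0, 165.2]
contact_force: [1.0, -0.2, 0.7]
grip_width: -0.0
grip_force: 0.0
```

```bash
python3 - <<'E'
from cell import get_obs, vision
import cv2
c=vision.get_image("top")["color"]
cv2.imwrite("pics/t3.png",cv2.resize(c[155:275,360:440],None,fx=4.8,fy=4.8,interpolation=cv2.INTER_CUBIC))
E
```

```text
(no output)
```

View pics/t3.png

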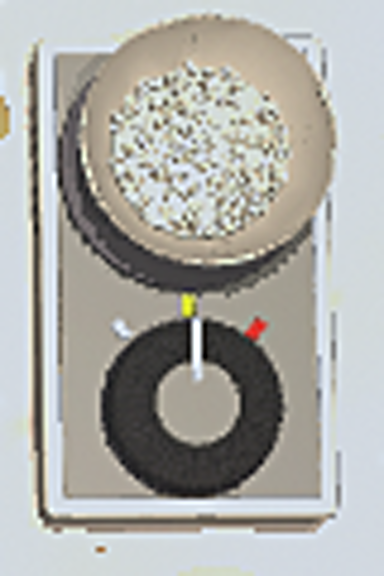

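The rice dial's pointer at (197,350) now points straight at the yellow mark at (188,305). The small offset is parallax from the height difference. The bowl has not moved. Next I'll lower over the empty dial.

Emit:
{"method": "servo_tool", "body": {"series": [-0.05,-0.1,-3,0,0,0,-0.05,-0.1,-3,0,0,0,0,-0.1,-3,0,0,0,0,0,-2,0,0,0,0,0,-1,0,0,0,0,0,0,0,0,0,0,0,0,0,0,0]}}

```text
clock: 6.5
tool_pos: [0.4911, 0.0932, 0.0886]
orientation: [180.0, 0.0, 165.1]
contact_force: [0.8, 0.0, -0.7]
grip_width: 0.003
grip_force: 0.0
```

Emit:
{"method": "servo_tool", "body": {"series": [-0.15,0.2,-0.8,0,0,0,0,0,-0.3,0,0,0,0,0,0,0,0,0,0,0,0,0,0,0]}}

```text
clock: 6.83
tool_pos: [0.4894, 0.0959, 0.0777]
orientation: [180.0, 0.0, 165.1]
contact_force: [-0.3, 0.4, 0.4]
grip_width: 0.002
grip_force: 0.0
```

Emit:
{"method": "servo_tool", "body": {"series": [0,0,-0.15,0,0,0,0,0,0,0,0,0]}}

```text
clock: 7.0
tool_pos: [0.4896, 0.0958, 0.0761]
orientation: [180.0, 0.1, 165.1]
contact_force: [-0.1, 0.1, 0.6]
grip_width: 0.0
grip_force: 0.5
```

Emit:
{"method": "servo_tool", "body": {"series": [0,0,-0.1,0,0,0,0,0,0,0,0,0]}}

```text
clock: 7.17
tool_pos: [0.4897, 0.0959, 0.076]
orientation: [179.9, 0.0, 165.0]
contact_force: [-1.9, 1.1, 11.7]
grip_width: -0.001
grip_force: 5.7
```

Emit:
{"method": "servo_tool", "body": {"series": [-0.08,-0.33,0.03,0,0,5.5,-0.05,-0.34,0,0,0,5.5,-0.02,-0.34,0,0,0,5.5]}}

```text
clock: 7.42
tool_pos: [0.4885, 0.0863, 0.076]
orientation: [179.9, 0.1, -178.1]
contact_force: [-1.2, 1.4, 5.7]
grip_width: -0.004
grip_force: 3.6
```

Emit:
{"method": "servo_tool", "body": {"series": [0.02,-0.34,0,0,0,5.5,0.05,-0.34,0,0,0,5.5,0.08,-0.33,0,0,0,5.5,0.11,-0.32,0,0,0,5.5,0.13,-0.31,0,0,0,5.0]}}

```text
clock: 7.83
tool_pos: [0.4928, 0.0693, 0.076]
orientation: [-180.0, 0.1, -151.2]
contact_force: [-0.4, 1.2, 6.8]
grip_width: 0.001
grip_force: 3.3
```

Emit:
{"method": "servo_tool", "body": {"series": [0,0,0.5,0,0,0,0,0,1,0,0,0,0,0,2,0,0,0,0,0,3,0,0,0,0,0,3,0,0,0,-0.5,3,2,0,0,0,-0.5,3.5,2,0,0,0,-0.5,3.5,2,0,0,0]}}

```text
clock: 8.5
tool_pos: [0.476, 0.1695, 0.232]
orientation: [180.0, 0.0, -151.7]
contact_force: [1.1, 0.5, -0.7]
grip_width: 0.004
grip_force: 0.0
```

Emit:
{"method": "servo_tool", "body": {"series": [-0.5,3.5,1,0,0,0,-0.5,3.5,1,0,0,0,-0.5,3.5,1,0,0,0,-0.5,3.5,1,0,0,0,-0.5,3.5,0,0,0,0,-0.5,3.5,0,0,0,0,-0.5,3.5,0,0,0,0,0,0,0,0,0,0]}}

```text
clock: 9.17
tool_pos: [0.4375, 0.424, 0.2707]
orientation: [179.6, 0.2, -150.9]
contact_force: [-0.4, 1.0, -0.9]
grip_width: -0.0
grip_force: 0.0
```

```bash
python3 - <<'E'
from cell import get_obs, vision
import cv2,numpy as np
c=vision.get_image("top")["color"]
cv2.imwrite("pics/t4.png",cv2.resize(np.hstack([c[155:275,225:310],c[155:275,360:440]]),None,fx=4.8,fy=4.8,interpolation=cv2.INTER_CUBIC))
E
```

```text
(no output)
```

View pics/t4.png

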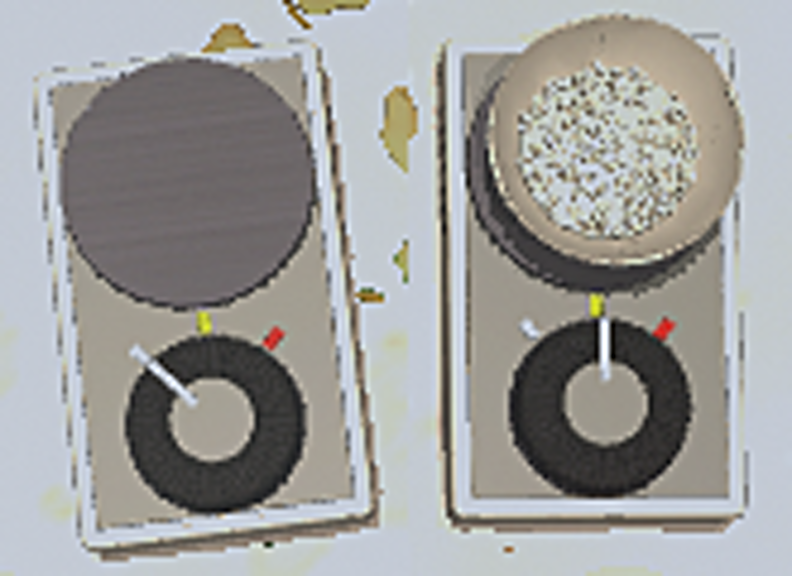

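The empty dial's pointer is at white (crop 135,350) and the rice dial's is at yellow. The bowl is unmoved. I'll back away from the plant and hand in.

Emit:
{"method": "servo_tool", "body": {"series": [0,-3,1,0,0,0,0,-3,1,0,0,0,0,-3,1,0,0,0,0,0,0,0,0,0,0,0,0,0,0,0]}}

```text
clock: 9.63
tool_pos: [0.4421, 0.3209, 0.3012]
orientation: [-180.0, 0.0, -151.8]
contact_force: [0.5, 0.8, -0.3]
grip_width: 0.002
grip_force: 0.0
```

```bash
python3 -c "
from cell import workorder
print(workorder.hand_in())"
```

```text
the job is handed in; nothing more can be done
None
```

The rice warmer's dial now rests at yellow and the empty warmer's dial at the white off mark, done in that order with the bowl unmoved; the job was handed in at about 10 s, and no verdict was returned.

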